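# Put the middle-size lamp away unbroken

### The job

Of the three twin-tube glass lamps lying on the sloping rests, take the middle-length one, holding the glass gently, and lay it down softly, flat on the floor of the open drawer: do not squeeze it hard, press it or drop it. Let go of it, then push the drawer fully shut without slamming it. Leave the other two lamps and everything else on the bench as they are.

Things in the scene. Friction and masses are not known exactly. Their poses are not given: they have to be found in the camera images.
- lamp_mid: 145 x 36 x 16 mm lamp, 90 g: two white glass tubes side by side, white plastic cap (30 mm long, 20 thick, flush below) at one end. Lies on its sloping rest. Origin: centre of underside; x across its width, up the slope; y to the cap; z out of its upper face. Put this one away. Grip 20-30 N at mid-length; glass breaks above 45 N a finger, if dropped over 15 mm or pressed over 30 N.
- lamp_short: 110 x 36 x 16 mm lamp, 70 g: two white glass tubes side by side, white plastic cap (30 mm long, 20 thick, flush below) at one end. Lies on its sloping rest. Origin: centre of underside; x across its width, up the slope; y to the cap; z out of its upper face. Leave alone.
- lamp_long: 180 x 36 x 16 mm lamp, 110 g: two white glass tubes side by side, white plastic cap (30 mm long, 20 thick, flush below) at one end. Lies on its sloping rest. Origin: centre of underside; x across its width, up the slope; y to the cap; z out of its upper face. Leave alone.
- rest_mid: fixed sloping rest of the middle-length lamp; the three look alike. Base 90 x 115 mm; two bearers 18 mm wide, 62 mm apart, carry the lamp across them, its underside's centre 60 mm above the bench. Bed rises 35 deg towards the rest's +x (away from the robot); lips 9 mm high at its low edge. Origin: under the base's centre; y along the lamp, z up.
- rest_short: fixed sloping rest of the short lamp; the three look alike. Base 90 x 115 mm; two bearers 18 mm wide, 62 mm apart, carry the lamp across them, its underside's centre 60 mm above the bench. Bed rises 35 deg towards the rest's +x (away from the robot); lips 9 mm high at its low edge. Origin: under the base's centre; y along the lamp, z up.
- rest_long: fixed sloping rest of the long lamp; the three look alike. Base 90 x 115 mm; two bearers 18 mm wide, 62 mm apart, carry the lamp across them, its underside's centre 60 mm above the bench. Bed rises 35 deg towards the rest's +x (away from the robot); lips 9 mm high at its low edge. Origin: under the base's centre; y along the lamp, z up.
- lampbox: grey steel one-drawer cabinet fixed to the bench, 260 (x) x 210 (y) x 85 mm high; the drawer comes out of its front, which faces its -x (roughly towards the robot). Origin: centre of its underside; z up.
- lampbox_drawer0 (a joint): opening of the drawer in m: 0 fully shut, 0.18 fully out; starts 0.15 to 0.18 open. Slides easily (1 N friction, slight damping), no latch or spring, stays where it is left; a push on the handle along the cabinet's +x shuts it.
- bed (a point): point on the drawer's inner floor, midway between the side walls, 70 mm behind the inside of the front wall, 22 mm above the bench; moves with the drawer. x into the cabinet, y across the drawer, z up. Inside, the drawer is 168 mm wide and 215 long; side walls stand 41 mm above the floor, the front panel 50 mm.
- lampbox_drawer0_handle (a point): middle of the drawer's steel bar handle, a level bar along y, 105 mm long, about 10 mm thick, 35 mm in front of the front panel, about 47 mm above the bench; moves with the drawer. Axes as the cabinet's.
- screwdriver: screwdriver with orange handle lying on the bench, about 200 mm long; bystander. Origin near its middle, on the bench.
- jar: clear jar with steel lid, 64 mm across, 75 mm high; bystander. Origin: centre of its base.
- spray: upright aluminium can, 56 mm across, 170 mm high; bystander. Origin: centre of its base.
- ballast: white metal ballast box, 154 x 40 x 28 mm, lying on the bench; bystander. Origin: centre of its underside, x along its length.
- drill: green and black cordless drill lying on its side, about 230 x 200 x 56 mm; bystander beyond the rests. Origin: on the bench under its motor barrel.
- tape_roll: brown roll of tape lying flat, 90 mm across, open in the middle, 25 mm high; bystander. Origin: centre of its underside.

How it is judged:
By the outcome, as a careful person would: the job done as asked, in the order asked, and still so for the second after the job is handed in, with the robot touching nothing.
It also fails if it takes over 64 s, if anything falls off the work surface, if the arm or the gripper's body presses on something with over 40 N, if the wrist force passes 120 N, or if a joint passes its speed limit or range.

### The arm

A 7-joint arm with a two-finger parallel gripper is mounted at the origin on the work surface. World frame = base frame: x ahead of the robot, y to its left, z up, the work surface at z = 0. Lengths are in mm, angles in rad, forces in N, time in s.
With the tool pointing down it reaches from about 425 to 875 mm from the base axis. Payload 4.7 kg.
Tool frame: the origin (TCP) lies at the centre of the arm's flange, where the gripper is bolted on; the fingertips stand 182 mm ahead of it and the grasp point (between the pads) lies 164 mm ahead of it (manip.tcp_to_grasp is the distance from the TCP to the grasp point, in mm); z points along the fingers, y is the line along which they close (so a half turn about z gives the same grasp; the last joint's range is limited). The gripper opens to 87 mm and grips with 3 to 60 N. Pads are 19 mm wide; open, the fingers measure 117 mm over their backs; the gripper's body (75 mm by 190 mm) begins 51 mm behind the grasp point.
Start: joints at [-1.207, 0.321, -0.07, 1.45, 0.023, 1.371, -0.057], TCP at [222.777, 610.637, 404.787] pointing down, gripper open.
Joint ranges: [-2.86, 2.86], [-0.3, 2.09], [-1.38, 1.24], [0.06, 2.45], [-1.56, 4.7], [0.09, 2.05], [-2.69, 2.69]. Speed limits (rad/s): [2.57, 2.57, 3.14, 3.14, 3.14, 3.14, 3.14].

### API

Orientations are given as a rotation vector (axis times angle).
In Python, from station import telemetry, eyes, close_job, look_for, manip gives the robot as it stands.
- The arm moves only by the tool send_rows, never from a script. Its argument "deltas" is text: rows parted by semicolons, each of 7 numbers parted by spaces: the shift along the tool's x, y, z scaled (see below), then the turn, a rotation vector about the tool's x, y, z scaled (see below), then the opening, from -1 (shut) to 1 (fully open). In form: tx ty tz rx ry rz grip; .... A call has 1 to 8 rows; each row is the pose to reach, as a shift and turn from the pose commanded when the call began, along the tool's axes at that moment, turning the shorter way round; what a row does not reach only later rows make up. The controller multiplies each number of a shift by 25 cm and each number of a turn by 180 degrees. A row lasts 1/12 s, in which the tool goes at most 41.7 mm and 7.16 degrees, less where a joint would pass 70% of its speed; a pose out of reach is approached as far as the arm can. A call with a number of a shift or a turn outside -1 to 1 is refused whole. A call with a gripper value outside its range is refused whole. The fingers move at their own pace and stop on an object; "grip_force" is the grip in N (left out, the last holds). Time passes only in rows, so rows that repeat a pose let the fingers close. It gives the time, the measured TCP pose, the force, the opening and the grip force at its end, in the units of the state.
- telemetry.get_state(): the state, without advancing time (a new reading comes with each control period).
- eyes.get_image(name): name is "scene" or "top"; returns the picture (400x640x3 uint8, red, green, blue); there is no depth.
- eyes.camera_model(name): a dict with "fx", "fy", "cx", "cy" (pixels), "k1" (the pictures are not rectified: a ray, as slopes to the right and down, at radius r is drawn at 1 + k1 r^2 times it, then the intrinsics apply), "world_from_camera" (4x4, takes a point from camera to world coordinates). Camera axes: x right, y down, z forward; pixel columns grow to the right and rows downward; lengths in mm; the calibration is good to about 2 mm. A picture is of the moment at which its call begins. camera_model takes no time and is no camera call.
- close_job(): hands the job in; it is judged then, once.
Trained networks look in the newest picture that a camera, given by its name, has taken for a name from the list of things; names that differ only in an ending like _2 or _b are one class to them, and where a whole thing is asked for, a point or a joint stands for the part that bears it (a point fixed in the world has none). Each returns a list of dicts, best first, with "score" (0 to 1); they miss things now and then, are a little off and sometimes report something else, mostly with a low value. They report only what shows in the picture. A call takes as long as a camera call.
- look_for(camera, query): "point" ([x, y, z] in mm, in world coordinates, good to about 4 mm: the middle of the surface that is visible of it).
The state is a dict: "clock": time; "joints": joint angles; "joint_velocities": joint speeds; "effort": joint torques, N m; "tcp_pos": TCP position; "ee_rot": TCP orientation; "wrist_force": force on the tool from outside, world axes, zero at the start; "torque": the same for the moment, N m; "width": finger opening in mm; "grip_force": force on a finger pad.
Only numpy, scipy, OpenCV 4.12 (cv2) and the standard library are available. Lean on these libraries where they do the work, as an engineer would, in place of code of your own. Each camera call takes 0.05 s, during which the arm holds its last target. There are 200 camera calls.

## Working session

There is one attempt and no reset: what is moved stays moved. The work goes in short steps, Python scripts to look and compute and a tool call to move; the robot and the scene stay as the last step left them, time stands still between calls to the robot, and variables do not carry over. Pictures are saved under pics/ and viewed, at most 10 in all, crops included, and the job is handed in when it is done.

Besides the shell and the picture viewer there is one more tool, called after "Emit:" as a command line: name --argument value ..., lists and objects as JSON in quotes. send_rows: Moves the arm, as the interface text tells. Shifts and turns lie within -1 to 1; 1 stands for 25 cm of shift or 180 degrees of turn. Its arguments: {"type":"object","properties":{"deltas":{"type":"string"},"grip_force":{"type":"number"}},"required":["deltas"]}

```bash
ls; mkdir -p pics; python3 - <<'E'
from station import telemetry, eyes, look_for, manip
import cv2, numpy as np
for c in ("scene","top"):
    im=eyes.get_image(c); cv2.imwrite(f"pics/{c}0.png",im[:,:,::-1])
    m=eyes.camera_model(c); print(c,m["fx"],m["cx"],m["cy"],m["k1"],np.round(m["world_from_camera"],3).tolist())
    for q in ("lamp_mid","lamp_short","lamp_long","rest_mid","lampbox","bed","lampbox_drawer0_handle","lampbox_drawer0","spray","drill","jar"):
        print(q,[(np.round(d["point"]).tolist(),round(d["score"],2)) for d in look_for(c,q)[:3]])
s=telemetry.get_state(); print(s["tcp_pos"],s["ee_rot"],s["clock"],s["width"],s["wrist_force"],manip.tcp_to_grasp)
E
```

```text
pics
scene 446.68128583057404 317.88126458460715 190.56781544816624 -0.09044100735684575 [[0.585, 0.699, -0.412, 1149.61], [0.811, -0.498, 0.308, -511.573], [0.011, -0.514, -0.858, 1258.63], [0.0, 0.0, 0.0, 1.0]]
lamp_mid [([648.0, -84.0, 73.0], 0.82)]
lamp_short [([475.0, -61.0, 76.0], 0.84), ([522.0, 222.0, 25.0], 0.71)]
lamp_long [([526.0, -316.0, 76.0], 0.86)]
rest_mid [([669.0, -98.0, 8.0], 0.9)]
lampbox [([706.0, 226.0, 84.0], 0.89), ([525.0, 224.0, 24.0], 0.36)]
bed [([523.0, 227.0, 20.0], 0.67), ([378.0, 86.0, 26.0], 0.43)]
lampbox_drawer0_handle [([524.0, 220.0, 24.0], 0.83)]
lampbox_drawer0 [([521.0, 222.0, 24.0], 0.55)]
spray [([667.0, -479.0, 144.0], 0.8), ([329.0, -254.0, 24.0], 0.31)]
drill [([845.0, -62.0, 43.0], 0.67)]
jar [([693.0, -295.0, 73.0], 0.64)]
top 463.45038788858847 318.9966057099504 201.88967203230584 -0.00803125246994356 [[0.001, -0.982, 0.191, 302.78], [-1.0, -0.001, -0.001, -71.272], [0.001, -0.191, -0.982, 1511.623], [0.0, 0.0, 0.0, 1.0]]
lamp_mid [([645.0, -82.0, 76.0], 0.62)]
lamp_short [([467.0, -59.0, 73.0], 0.57)]
lamp_long [([543.0, 43.0, 22.0], 0.23)]
rest_mid [([634.0, -91.0, 8.0], 0.66)]
lampbox [([667.0, 236.0, 80.0], 0.81), ([546.0, 221.0, 22.0], 0.24)]
bed [([540.0, 223.0, 25.0], 0.68)]
lampbox_drawer0_handle [([544.0, 221.0, 22.0], 0.76), ([830.0, -52.0, 45.0], 0.7)]
lampbox_drawer0 [([545.0, 222.0, 26.0], 0.61), ([458.0, -63.0, 9.0], 0.52)]
spray [([637.0, -458.0, 155.0], 0.87)]
drill [([828.0, -56.0, 47.0], 0.74)]
jar [([669.0, -282.0, 75.0], 0.72)]
[222.76852769 610.64093164 404.81512029] [5.46594026e-01 3.09359058e+00 1.70353688e-04] 1.2 87.21006589146624 [0.22400702 0.61063587 0.4185216 ] 163.5
```

View pics/scene0.png

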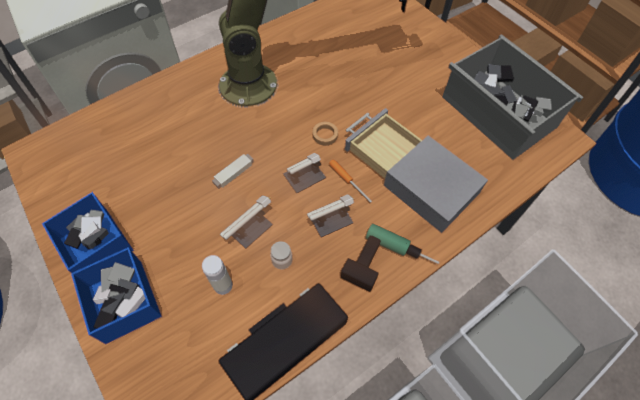

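View pics/top0.png

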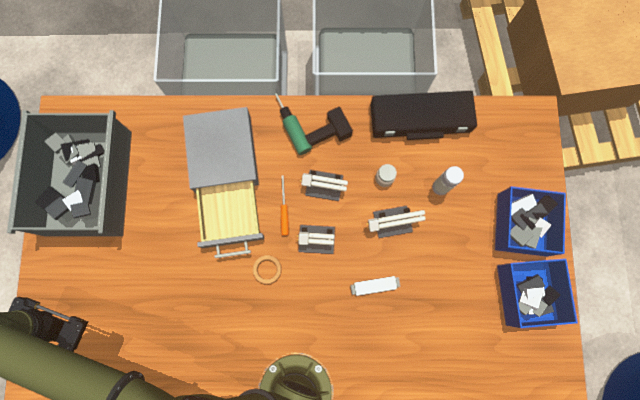

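The scene view shows lamp_mid at about (330,209), with its cap at the upper right, and the drawer at (385,145). The top view shows lamp_mid at (325,184), with its cap on the left, and the drawer front at (230,241). Next I'll enlarge both areas to measure them.

```bash
python3 - <<'E'
import cv2, numpy as np
s=cv2.imread("pics/scene0.png");t=cv2.imread("pics/top0.png")
def crop(im,x,y,w,h,k):
    c=cv2.resize(im[y:y+h,x:x+w],None,fx=k,fy=k,interpolation=cv2.INTER_CUBIC)
    for i in range(0,w,10):
        cv2.line(c,(i*k,0),(i*k,4),(0,0,255),1); cv2.putText(c,str(x+i),(i*k,14),0,.35,(0,0,255),1)
    for j in range(0,h,10):
        cv2.line(c,(0,j*k),(4,j*k),(0,0,255),1); cv2.putText(c,str(y+j),(5,j*k+4),0,.35,(0,0,255),1)
    return c
a=np.hstack([crop(s,295,188,66,50,6),crop(t,295,160,66,50,6)])
cv2.imwrite("pics/c1.png",a)
b=np.hstack([crop(s,340,105,100,145,4),crop(t,185,160,100,145,4)]);cv2.imwrite("pics/c2.png",b)
E
```

```text
(no output)
```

View pics/c1.png

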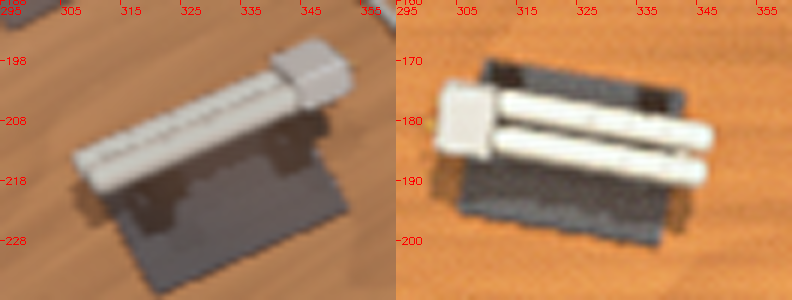

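View pics/c2.png

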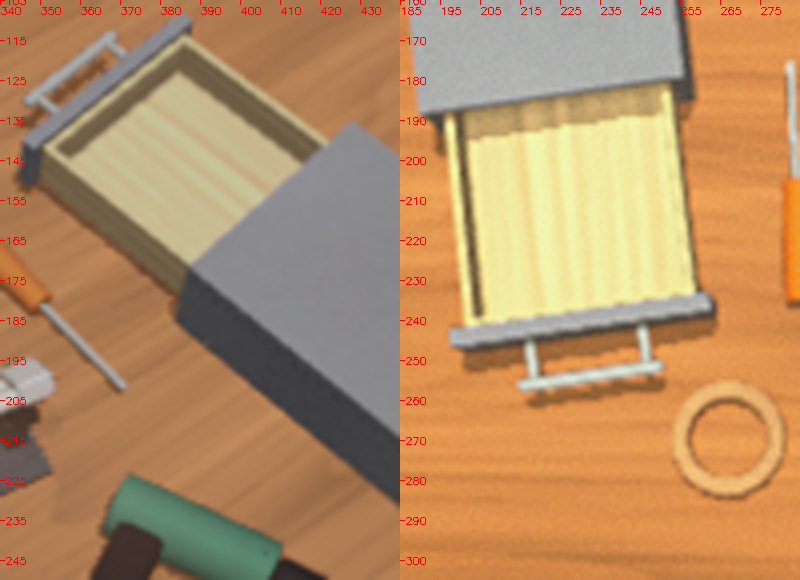

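```bash
cat > h.py <<'E'
import numpy as np, json
from scipy.optimize import least_squares
from scipy.spatial.transform import Rotation as R
from station import eyes
M={c:eyes.camera_model(c) for c in("scene","top")}
def proj(c,P):
    m=M[c];P=np.atleast_2d(P);W=np.array(m["world_from_camera"])
    q=(P-W[:3,3])@W[:3,:3]; s=q[:,:2]/q[:,2:]
    s=s*(1+m["k1"]*(s**2).sum(1,keepdims=True))
    return s*[m["fx"],m["fy"]]+[m["cx"],m["cy"]]
def tri(ps,pt):
    f=lambda X:np.r_[proj("scene",X)[0]-ps,proj("top",X)[0]-pt]
    r=least_squares(f,[550,0,50],x_scale=100);return r.x,np.abs(r.fun).max()
def onz(c,p,z):
    r=least_squares(lambda X:proj(c,[X[0],X[1],z])[0]-p,[550,0],x_scale=100);return np.r_[r.x,z]
def c1s(x,y):return np.array([(x+.5)/6-.5+295,(y+.5)/6-.5+188])
def c1t(x,y):return np.array([(x-396+.5)/6-.5+295,(y+.5)/6-.5+160])
def c2s(x,y):return np.array([(x+.5)/4-.5+340,(y+.5)/4-.5+105])
def c2t(x,y):return np.array([(x-400+.5)/4-.5+185,(y+.5)/4-.5+160])
E
python3 - <<'E'
from h import *
np.set_printoptions(precision=1,suppress=True)
L=np.array([[18,72.5,20],[-18,72.5,20],[18,42.5,20],[-18,42.5,20],[10,-72.5,8],[-10,-72.5,8]])
pt=np.array([c1t(442,82),c1t(434,153),c1t(497,88),c1t(489,160),c1t(713,137),c1t(706,173)])
def pose(p,L):
    return (R.from_euler('z',p[3])*R.from_euler('y',-np.radians(35))).apply(L)+p[:3]
Ls=np.array([[10,-72.5,8],[-10,-72.5,8],[18,72.5,0],[18,72.5,20],[-18,42.5,20]])
ps=np.array([c1s(93,192),c1s(73,155),c1s(351,77),c1s(318,38)*np.nan,c1s(273,56)])
g=[0,1,2,4]
f=lambda p:np.r_[(proj("top",pose(p,L))-pt).ravel()]
r=least_squares(lambda p:np.r_[f([p[0],p[1],60,p[2]])],[648,-84,-.1]);print("top only z60",r.x,np.degrees(r.x[2]),r.fun)
p=[r.x[0],r.x[1],60,r.x[2]]; print("scene resid\n",(proj("scene",pose(p,Ls))-ps))
r=least_squares(lambda p:np.r_[f(p),(proj("scene",pose(p,Ls))-ps)[g].ravel()],[648,-84,60,-.1],x_scale=[100,100,100,1]);print("both",r.x,np.degrees(r.x[3]),r.fun)
print("-- drawer")
h1=tri(c2s(28,100),c2t(661,367));h2=tri(c2s(113,37),c2t(519,387));print("handle ends",h1,h2,np.linalg.norm(h1[0]-h2[0]),np.degrees(np.arctan2(-(h2[0]-h1[0])[0],(h2[0]-h1[0])[1])))
hm=(h1[0]+h2[0])/2;print("mid",hm)
print("floor +y front corner z22",onz("scene",c2s(178,70),22))
print("panel inside top +y (72/63)",onz("scene",c2s(185,38),72))
print("panel top corners z72 top view back:",onz("top",c2t(450,330),72),onz("top",c2t(712,293),72),"front",onz("top",c2t(452,347),72),onz("top",c2t(715,310),72))
print("scene panel top outer",onz("scene",c2s(188,18),72),onz("scene",c2s(24,142),72))
print("roof front",onz("top",c2t(420,112),85),onz("top",c2t(685,78),85),"scene",onz("scene",c2s(190,267),85),onz("scene",c2s(352,124),85))
print("sidewall inner tops z63 top view", onz("top",c2t(466,325),63),onz("top",c2t(695,292),63),onz("top",c2t(457,112),63))
E
```

```text
top only z60 [655.  -90.1  -0.2] -9.899700554819205 [ 0.1  0.5 -0.  -0.9  0.2  1.1  0.  -0.5 -0.2  0.  -0.1 -0.3]
scene resid
 [[-0.3 -0.7]
 [ 0.8  2.8]
 [ 1.2  3.4]
 [ nan  nan]
 [-0.7  0.8]]
both [653.4 -90.   67.5  -0.2] -9.232257683511262 [-0.1  0.7 -0.1 -0.7  0.1  1.2  0.  -0.4 -0.1 -0.3  0.1 -0.5 -0.4 -2.1
  0.5  1.5  1.   1.5 -1.1 -0.9]
-- drawer
handle ends (array([428.5, 145.9,  50.6]), np.float64(0.2947482897344571)) (array([412.4, 257.1,  43.8]), np.float64(0.24580963616267582)) 112.61857728250195 8.262443114953381
mid [420.4 201.5  47.2]
floor +y front corner z22 [462.2 293.4  22. ]
panel inside top +y (72/63) [466.1 289.2  72. ]
panel top corners z72 top view back: [454.7 307.1  72. ] [484.  103.8  72. ] front [441.5 304.8  72. ] [470.7 101.1  72. ]
scene panel top outer [450.1 306.4  72. ] [475.  105.1  72. ]
roof front [625.6 336.2  85. ] [653.5 127.8  85. ] scene [656. 130.  85.] [625.7 334.8  85. ]
sidewall inner tops z63 top view [459.6 297.1  63. ] [485.9 118.3  63. ] [630.6 312.8  63. ]
```

The two-view lamp fit matches the stated height of 60 to within the noise, and the network's surface point agrees as well. The drawer's yaw is about 8.1°, with the handle middle at (420,201.5,47). Now I'll write a move planner.

```bash
cat > p.py <<'E'
import numpy as np,sys
from scipy.spatial.transform import Rotation as R
from station import telemetry
np.set_printoptions(precision=2,suppress=True)
def frame(yaw,tilt): # lamp frame -> rot
    return R.from_euler('z',yaw,degrees=True)*R.from_euler('y',-tilt,degrees=True)
F=R.from_matrix(np.array([[0,1,0],[1,0,0],[0,0,-1]]).T)  # tool x=lamp y, tool y=lamp x, tool z=-lamp z
LC=np.array([654.5,-90,60]);LY=-9.6
HM=np.array([420.4,201.5,47]);DY=8.1
def lamp(p,tilt=35,yaw=LY): # grasp point at lamp-frame p -> TCP pose
    Q=frame(yaw,tilt);return LC+Q.apply(np.array(p)+[0,0,163.5]),Q*F
def drawer(p,tilt=0): # grasp point at offset p (drawer axes) from the handle middle's bench foot
    Q=frame(DY,tilt);return HM*[1,1,0]+frame(DY,0).apply(p)+Q.apply([0,0,163.5]),Q*F
def show(*ts):
    s=telemetry.get_state();P=np.array(s["tcp_pos"]);Q=R.from_rotvec(s["ee_rot"])
    print("t",s["clock"],"P",P,"w",s["width"],"g",s["grip_force"],"F",np.array(s["wrist_force"]))
    for p,q in ts:
        d=Q.inv().apply(p-P)/250;r=(Q.inv()*q).as_rotvec()/np.pi
        print("goal",p,"row",np.round(d,3),np.round(r,4),"mm",np.linalg.norm(p-P),"deg",np.linalg.norm(r)*180)
E
python3 -c "
from p import *
show(lamp([1.5,0,120]),lamp([1.5,0,20]))"
```

```text
t 1.2 P [222.77 610.64 404.82] w 87.21006589146624 g 0.0 F [0.22 0.61 0.42]
goal [495.38 -63.09 293.09] row [-1.95 -2.16  0.45] [-0.16 -0.13  0.43] mm 735.3288331317577 deg 85.7301268122788
goal [551.93 -72.65 211.17] row [-2.17 -2.12  0.77] [-0.16 -0.13  0.43] mm 782.7747062032464 deg 85.7301268122788
```

Emit:
send_rows --deltas "-0.9 -0.95 0.1 -0.16 -0.13 0.43 1;-0.9 -0.95 0.1 -0.16 -0.13 0.43 1;-0.9 -0.95 0.1 -0.16 -0.13 0.43 1;-0.9 -0.95 0.1 -0.16 -0.13 0.43 1;-0.9 -0.95 0.1 -0.16 -0.13 0.43 1;-0.9 -0.95 0.1 -0.16 -0.13 0.43 1;-0.9 -0.95 0.1 -0.16 -0.13 0.43 1;-0.9 -0.95 0.1 -0.16 -0.13 0.43 1" --grip_force 25

```text
clock: 1.87
tcp_pos: [353.5, 307.6, 379.8]
ee_rot: [1.662, 2.251, 0.391]
wrist_force: [1.0, -0.0, -0.0]
width: 87.1
grip_force: 0.0
```

```bash
sed -i 's/precision=2/precision=4/' p.py; python3 -c "
from p import *
show(lamp([1.5,0,120]))"
```

```text
t 1.8667 P [353.4811 307.6021 379.8193] w 87.08250693670057 g 0.0 F [ 1.0468 -0.0183 -0.0041]
goal [495.3798 -63.0868 293.09  ] row [-1.545 -0.07   0.5  ] [-0.0561 -0.0453  0.138 ] mm 406.2849971448462 deg 28.031207001221933
```

Emit:
send_rows --deltas "-0.95 -0.03 0.3 -0.0561 -0.0453 0.138 1;-0.95 -0.03 0.3 -0.0561 -0.0453 0.138 1;-0.95 -0.03 0.3 -0.0561 -0.0453 0.138 1;-0.95 -0.03 0.3 -0.0561 -0.0453 0.138 1;-0.95 -0.03 0.3 -0.0561 -0.0453 0.138 1;-0.95 -0.03 0.3 -0.0561 -0.0453 0.138 1;-0.95 -0.03 0.3 -0.0561 -0.0453 0.138 1;-0.95 -0.03 0.3 -0.0561 -0.0453 0.138 1"

```text
clock: 2.53
tcp_pos: [443.7, 81.4, 329.4]
ee_rot: [2.005, 1.697, 0.531]
wrist_force: [-0.3, 0.6, 0.1]
width: 87.3
grip_force: 0.0
```

```bash
python3 -c "
from p import *
show(lamp([1.5,0,120]))"
```

```text
t 2.5333 P [443.6648  81.3923 329.3902] w 87.26661605034266 g 0.0 F [-0.2701  0.5945  0.1004]
goal [495.3798 -63.0868 293.09  ] row [-0.535  0.163  0.291] [-0.001   0.0002  0.0005] mm 157.6906976347375 deg 0.20385899231113339
```

Emit:
send_rows --deltas "-0.535 0.163 0.291 -0.001 0 0 1;-0.535 0.163 0.291 -0.001 0 0 1;-0.535 0.163 0.291 -0.001 0 0 1;-0.535 0.163 0.291 -0.001 0 0 1;-0.535 0.163 0.291 -0.001 0 0 1;-0.535 0.163 0.291 -0.001 0 0 1"

```text
clock: 3.03
tcp_pos: [496.5, -60.7, 293.7]
ee_rot: [1.999, 1.698, 0.534]
wrist_force: [1.1, 0.7, -0.3]
width: 87.1
grip_force: 0.0
```

```bash
python3 -c "
from p import *
show(lamp([1.5,0,120]),lamp([1.5,0,20]))"
```

```text
t 3.0333 P [496.4879 -60.6914 293.7318] w 87.07460090516327 g 0.0 F [ 1.1102  0.7467 -0.2942]
goal [495.3798 -63.0868 293.09  ] row [-0.01  -0.004  0.   ] [ 0.0003 -0.0003  0.0015] mm 2.716258492983755 deg 0.28442819330693286
goal [551.9342 -72.6523 211.1748] row [-0.011 -0.004  0.4  ] [ 0.0003 -0.0003  0.0015] mm 100.16490245322991 deg 0.28442819330693286
```

Emit:
send_rows --deltas "0 0 0.1 0 0 0 1;0 0 0.2 0 0 0 1;0 0 0.26 0 0 0 1;0 0 0.28 0 0 0 1;0 0 0.28 0 0 0 1;0 0 0.28 0 0 0 1"

```text
clock: 3.53
tcp_pos: [535.9, -64.5, 236.1]
ee_rot: [1.995, 1.705, 0.535]
wrist_force: [-0.8, 0.3, 0.2]
width: 87.3
grip_force: 0.0
```

```bash
python3 - <<'E'
from p import *
from h import proj,eyes
import cv2
show(lamp([1.5,0,20]))
Q=frame(LY,35)
o=[]
for c,x,y in(("scene",285,170),("top",285,150)):
    im=eyes.get_image(c)[:,:,::-1].copy();im=cv2.resize(im[y:y+70,x:x+78],None,fx=5,fy=5,interpolation=cv2.INTER_CUBIC)
    for P in ([18,72.5,20],[18,72.5,0],[-18,72.5,20],[18,-72.5,8],[-18,-72.5,8],[18,0,8],[-18,0,8]):
        u=(proj(c,LC+Q.apply(P))[0]-[x,y]+.5)*5;cv2.circle(im,tuple(int(v) for v in u),3,(0,0,255),-1)
    o.append(im)
cv2.imwrite("pics/g1.png",np.hstack(o))
E
```

```text
t 3.5333 P [535.9415 -64.4576 236.1093] w 87.3350798323979 g 0.0 F [-0.8306  0.2933  0.1736]
goal [551.9342 -72.6523 211.1748] row [-0.022 -0.001  0.121] [ 0.     -0.0013  0.0031] mm 30.735113469654873 deg 0.6151540383922063
```

View pics/g1.png

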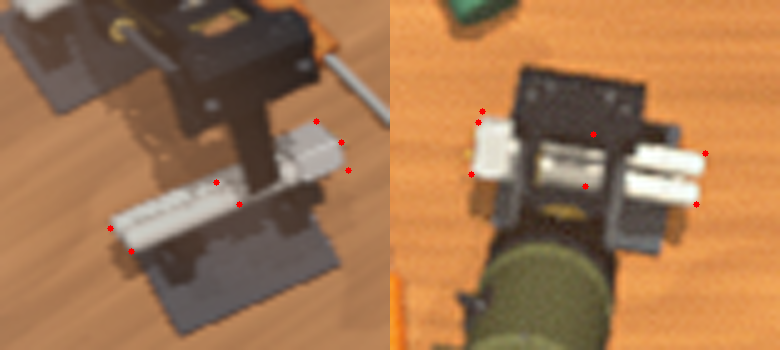

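The overlay of the fitted lamp (red dots) matches both views to about 1 px. In the scene view the up-slope finger stands at (262,190), slightly towards the cap, which agrees with the measured 5.5 mm offset. I'll correct that and then go down.

Emit:
send_rows --deltas "-0.022 0 0 0 -0.001 0.003 1;-0.022 0 0 0 -0.001 0.003 1;-0.022 0 0.04 0 -0.001 0.003 1;-0.022 0 0.08 0 -0.001 0.003 1;-0.022 0 0.08 0 -0.001 0.003 1;-0.022 0 0.08 0 -0.001 0.003 1"

```text
clock: 4.13
tcp_pos: [546.0, -74.6, 220.0]
ee_rot: [2.007, 1.689, 0.534]
wrist_force: [-0.1, -0.1, 0.6]
width: 87.4
grip_force: 0.0
```

```bash
python3 -c "
from p import *
show(lamp([1.5,0,20]))"
```

```text
t 4.1333 P [545.9657 -74.6423 219.9519] w 87.41803407635467 g 0.0 F [-0.0819 -0.083   0.6455]
goal [551.9342 -72.6523 211.1748] row [ 0.012 -0.002  0.041] [ 0.0001  0.0006 -0.0011] mm 10.799166697486838 deg 0.23086564533792492
```

Emit:
send_rows --deltas "0 0 0 0 0 0 1;0 0 0 0 0 0 1;0 0 0 0 0 0 1;0 0 0 0 0 0 1"

```text
clock: 4.47
tcp_pos: [546.2, -74.1, 220.4]
ee_rot: [2.006, 1.69, 0.535]
wrist_force: [0.0, 0.2, 1.2]
width: 86.9
grip_force: 0.0
```

```bash
python3 -c "
from p import *
show(lamp([1.5,0,20]))"
```

```text
t 4.4667 P [546.2225 -74.0716 220.3536] w 86.88872010473267 g 0.0 F [0.023  0.1558 1.2424]
goal [551.9342 -72.6523 211.1748] row [ 0.009 -0.003  0.042] [ 0.0005  0.0002 -0.0009] mm 10.90365705277772 deg 0.18467762830855391
```

Emit:
send_rows --deltas "0.009 -0.002 0.02 0 0 0 1;0.009 -0.002 0.042 0 0 0 1;0.009 -0.002 0.042 0 0 0 1;0.009 -0.002 0.042 0 0 0 1"

```text
clock: 4.8
tcp_pos: [552.0, -73.0, 211.0]
ee_rot: [2.007, 1.69, 0.534]
wrist_force: [0.8, -0.7, 0.4]
width: 86.7
grip_force: 0.0
```

```bash
python3 -c "
from p import *
show(lamp([1.5,0,20]))"
```

```text
t 4.8 P [552.0302 -72.9713 211.0317] w 86.66601763899408 g 0.0 F [ 0.7528 -0.695   0.4293]
goal [551.9342 -72.6523 211.1748] row [ 0.001 -0.    -0.001] [ 0.0002  0.0004 -0.0009] mm 0.3625869589122322 deg 0.18128782929554677
```

Emit:
send_rows --deltas "0 0 0 0 0 0 0;0 0 0 0 0 0 0;0 0 0 0 0 0 0;0 0 0 0 0 0 0;0 0 0 0 0 0 -0.1;0 0 0 0 0 0 -0.16;0 0 0 0 0 0 -0.2;0 0 0 0 0 0 -0.25" --grip_force 24

```text
clock: 5.47
tcp_pos: [552.0, -72.9, 210.9]
ee_rot: [2.007, 1.691, 0.534]
wrist_force: [-1.9, 0.7, -0.0]
width: 41.5
grip_force: 0.8
```

Emit:
send_rows --deltas "0 0 0 0 0 0 -1;0 0 0 0 0 0 -1;0 0 0 0 0 0 -1;0 0 0 0 0 0 -1;0 0 0 0 0 0 -1;0 0 0 0 0 0 -1"

```text
clock: 5.97
tcp_pos: [552.3, -72.9, 211.1]
ee_rot: [2.006, 1.69, 0.535]
wrist_force: [-0.3, 0.6, -0.4]
width: 35.7
grip_force: 24.0
```

Emit:
send_rows --deltas "0 0 -0.03 0 0 0 -1;0 0 -0.08 0 0 0 -1;0 0 -0.16 0 0 0 -1;0 0 -0.26 0 0 0 -1;0 0 -0.36 0 0 0 -1;0 0 -0.4 0 0 0 -1;0 0 -0.4 0 0 0 -1;0 0 -0.4 0 0 0 -1"

```text
clock: 6.63
tcp_pos: [496.0, -63.1, 294.4]
ee_rot: [2.005, 1.689, 0.541]
wrist_force: [0.0, -0.3, -1.3]
width: 35.8
grip_force: 24.0
```

```bash
python3 - <<'E'
from p import *
from h import proj,eyes
import cv2
show(drawer([115,0,160]))
o=[]
for c,x,y in(("scene",270,140),("top",285,140)):
    im=eyes.get_image(c)[:,:,::-1].copy();o.append(cv2.resize(im[y:y+90,x:x+98],None,fx=4,fy=4,interpolation=cv2.INTER_CUBIC))
cv2.imwrite("pics/g2.png",np.hstack(o))
E
```

```text
t 6.6333 P [495.9842 -63.1449 294.385 ] w 35.83806835827385 g 23.99984747171402 F [ 0.0163 -0.2954 -1.2612]
goal [534.2527 217.7036 323.5   ] row [ 1.134  0.033 -0.113] [ 0.1945  0.0291 -0.0963] mm 284.9352456290229 deg 39.41350812567141
```

View pics/g2.png

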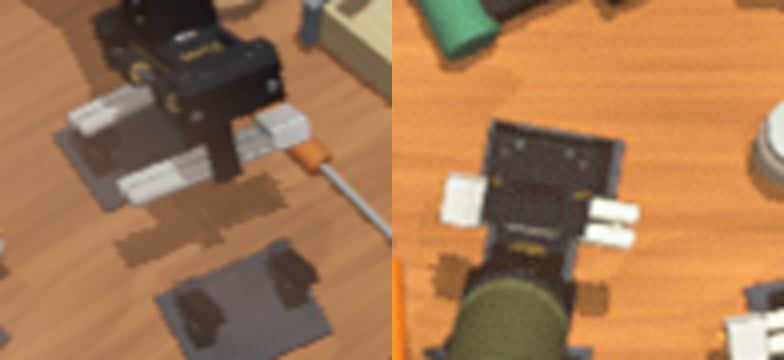

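The lamp is lifted in both views: in the scene crop it lies across the fingers at (215,160), level along its length, and its rest is empty. I'll carry it over the drawer and level it on the way.

Emit:
send_rows --deltas "0.06 0 -0.02 0.02 0.003 -0.01 -1;0.18 0.005 -0.04 0.05 0.008 -0.025 -1;0.32 0.01 -0.06 0.08 0.012 -0.04 -1;0.46 0.015 -0.08 0.11 0.017 -0.055 -1;0.6 0.02 -0.1 0.14 0.02 -0.07 -1;0.74 0.025 -0.11 0.165 0.025 -0.082 -1;0.88 0.03 -0.113 0.185 0.028 -0.092 -1;0.98 0.033 -0.113 0.1945 0.0291 -0.0963 -1"

```text
clock: 7.4
tcp_pos: [528.6, 184.4, 319.1]
ee_rot: [-2.053, -2.375, 0.013]
wrist_force: [0.6, -0.1, -0.1]
width: 35.8
grip_force: 24.0
```

Emit:
send_rows --deltas "0 0 0 0 0 0 -1;0 0 0 0 0 0 -1;0 0 0 0 0 0 -1"

```text
clock: 7.65
tcp_pos: [528.1, 178.9, 319.6]
ee_rot: [2.061, 2.37, -0.012]
wrist_force: [-0.8, -0.9, -0.9]
width: 35.8
grip_force: 24.0
```

```bash
python3 -c "
from p import *
show(drawer([115,0,160]))"
```

```text
t 7.65 P [528.0514 178.8568 319.5632] w 35.82314751628823 g 23.99953991174698 F [-0.7839 -0.8828 -0.8931]
goal [534.2527 217.7036 323.5   ] row [ 0.15   0.046 -0.017] [-0.0017  0.0018 -0.0006] mm 39.53525802472775 deg 0.46905042141474607
```

Emit:
send_rows --deltas "0.05 0.015 -0.006 -0.0017 0.0018 -0.0006 -1;0.12 0.036 -0.012 -0.0017 0.0018 -0.0006 -1;0.15 0.046 -0.017 -0.0017 0.0018 -0.0006 -1;0.15 0.046 0.05 -0.0017 0.0018 -0.0006 -1;0.15 0.046 0.15 -0.0017 0.0018 -0.0006 -1;0.15 0.046 0.2 -0.0017 0.0018 -0.0006 -1;0.15 0.046 0.2 -0.0017 0.0018 -0.0006 -1;0.15 0.046 0.2 -0.0017 0.0018 -0.0006 -1"

```text
clock: 8.32
tcp_pos: [533.5, 218.7, 270.6]
ee_rot: [-2.056, -2.373, -0.002]
wrist_force: [1.0, -0.3, -0.7]
width: 36.0
grip_force: 24.0
```

Emit:
send_rows --deltas "0 0 0 0 0 0 -1;0 0 0 0 0 0 -1"

```text
clock: 8.48
tcp_pos: [534.3, 218.5, 272.2]
ee_rot: [-2.057, -2.373, -0.008]
wrist_force: [-0.6, 0.6, 0.2]
width: 35.9
grip_force: 24.0
```

```bash
python3 - <<'E'
from p import *
from h import proj,eyes
import cv2
show(drawer([115,0,106]),drawer([115,0,42]))
s=telemetry=None
from station import telemetry
st=telemetry.get_state();Q=R.from_rotvec(st["ee_rot"]);P=np.array(st["tcp_pos"])
o=[]
for c,x,y in(("scene",335,85),("top",175,150)):
    im=eyes.get_image(c)[:,:,::-1].copy();im=cv2.resize(im[y:y+110,x:x+98],None,fx=4,fy=4,interpolation=cv2.INTER_CUBIC)
    # tool-frame lamp pts: (lamp y, lamp x, -z)
    for a in ([72.5,18,0],[72.5,-18,0],[72.5,18,20],[72.5,-18,20],[-72.5,18,8],[-72.5,-18,8]):
        w=P+Q.apply([a[0],a[1],163.5+20-a[2]]);u=(proj(c,w)[0]-[x,y]+.5)*4;cv2.circle(im,tuple(int(v) for v in u),3,(0,0,255),-1)
    o.append(im)
cv2.imwrite("pics/g3.png",np.hstack(o))
E
```

```text
t 8.4833 P [534.3022 218.5469 272.1648] w 35.89811859821888 g 23.999783992767334 F [-0.6336  0.5899  0.1956]
goal [534.2527 217.7036 269.5   ] row [-0.003 -0.001  0.011] [ 0.0009 -0.0013  0.0003] mm 2.795479994092657 deg 0.292834607744128
goal [534.2527 217.7036 205.5   ] row [-0.004 -0.001  0.267] [ 0.0009 -0.0013  0.0003] mm 66.67015766878541 deg 0.292834607744128
```

View pics/g3.png

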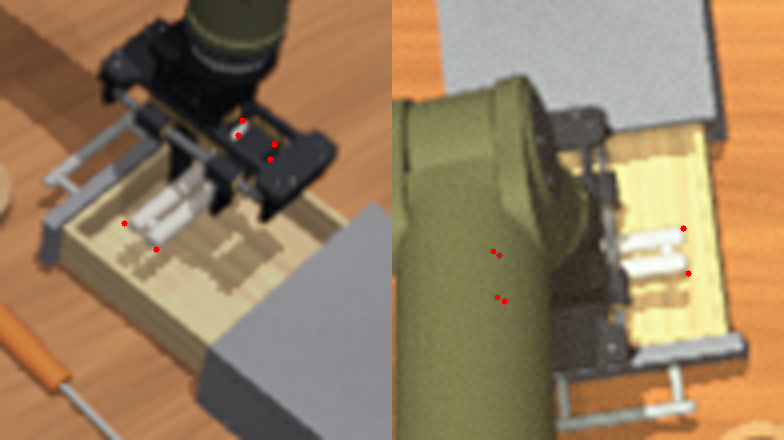

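The predicted lamp corners (red) match the tube ends in both views, at scene (145,235) and top (686,255). The lamp is central between the drawer walls, with about 10 mm to spare at each end. Next I'll lower it.

Emit:
send_rows --deltas "-0.006 0 0.03 0.001 -0.001 0 -1;-0.006 0 0.08 0.001 -0.001 0 -1;-0.006 0 0.13 0.001 -0.001 0 -1;-0.006 0 0.18 0.001 -0.001 0 -1;-0.006 0 0.21 0.001 -0.001 0 -1;-0.006 0 0.235 0.001 -0.001 0 -1;-0.006 0 0.235 0.001 -0.001 0 -1;-0.006 0 0.235 0.001 -0.001 0 -1"

```text
clock: 9.25
tcp_pos: [533.9, 216.9, 211.6]
ee_rot: [-2.057, -2.373, 0.004]
wrist_force: [-1.0, -0.1, -0.8]
width: 35.9
grip_force: 24.0
```

Emit:
send_rows --deltas "0 0 0 0 0 0 -1;0 0 0 0 0 0 -1;0 0 0 0 0 0 -1"

```text
clock: 9.5
tcp_pos: [534.2, 217.2, 212.7]
ee_rot: [-2.057, -2.373, 0.001]
wrist_force: [-0.3, -0.2, 0.2]
width: 35.7
grip_force: 24.0
```

```bash
python3 -c "
from p import *
show(drawer([115,-1,42]))"
```

```text
t 9.5 P [534.2193 217.1943 212.6682] w 35.733359886409026 g 23.999952971935272 F [-0.3031 -0.18    0.239 ]
goal [534.3936 216.7136 205.5   ] row [-0.002  0.     0.029] [-0.0004 -0.0001  0.0004] mm 7.186445130264239 deg 0.10229724918158661
```

Next, 4 mm down, then 1 mm steps while watching the force.

Emit:
send_rows --deltas "0 0 0.008 0 0 0 -1;0 0 0.016 0 0 0 -1;0 0 0.016 0 0 0 -1;0 0 0.016 0 0 0 -1"

```text
clock: 9.83
tcp_pos: [533.8, 217.1, 207.9]
ee_rot: [-2.057, -2.373, 0.003]
wrist_force: [0.4, -0.6, -1.3]
width: 35.7
grip_force: 24.0
```

Emit:
send_rows --deltas "0 0 0.004 0 0 0 -1;0 0 0.004 0 0 0 -1;0 0 0.004 0 0 0 -1"

```text
clock: 10.08
tcp_pos: [533.9, 217.1, 207.0]
ee_rot: [-2.057, -2.373, 0.003]
wrist_force: [-1.1, -0.3, -1.4]
width: 35.9
grip_force: 24.0
```

Emit:
send_rows --deltas "0 0 0.004 0 0 0 -1;0 0 0.004 0 0 0 -1;0 0 0.004 0 0 0 -1"

```text
clock: 10.33
tcp_pos: [533.8, 217.1, 206.0]
ee_rot: [-2.057, -2.373, 0.003]
wrist_force: [-1.0, 0.4, -1.2]
width: 35.8
grip_force: 24.0
```

Emit:
send_rows --deltas "0 0 0.002 0 0 0 -1;0 0 0.002 0 0 0 -1;0 0 0.002 0 0 0 -1"

```text
clock: 10.58
tcp_pos: [533.9, 217.1, 205.5]
ee_rot: [-2.057, -2.373, 0.003]
wrist_force: [-0.0, -0.7, -0.3]
width: 35.2
grip_force: 24.0
```

Emit:
send_rows --deltas "0 0 0.002 0 0 0 -1;0 0 0.002 0 0 0 -1;0 0 0.002 0 0 0 -1"

```text
clock: 10.83
tcp_pos: [533.9, 217.1, 205.0]
ee_rot: [-2.057, -2.373, 0.003]
wrist_force: [-0.4, 0.0, -1.3]
width: 35.8
grip_force: 24.0
```

Emit:
send_rows --deltas "0 0 0.002 0 0 0 -1;0 0 0.002 0 0 0 -1;0 0 0.002 0 0 0 -1"

```text
clock: 11.08
tcp_pos: [534.0, 217.1, 204.8]
ee_rot: [-2.057, -2.373, 0.002]
wrist_force: [0.8, -1.0, 1.7]
width: 35.6
grip_force: 25.2
```

Emit:
send_rows --deltas "0 0 0.002 0 0 0 -1;0 0 0.002 0 0 0 -1;0 0 0.002 0 0 0 -1"

```text
clock: 11.33
tcp_pos: [534.3, 217.1, 204.7]
ee_rot: [-2.057, -2.373, 0.001]
wrist_force: [-0.6, -1.1, 5.0]
width: 36.3
grip_force: 27.3
```

There is contact: the vertical force is 5 N and the TCP has stopped going down. I'll ease off half a millimetre and open gently.

Emit:
send_rows --deltas "0 0 -0.002 0 0 0 -1;0 0 -0.002 0 0 0 -0.1;0 0 -0.002 0 0 0 0;0 0 -0.002 0 0 0 0.15;0 0 -0.002 0 0 0 0.3;0 0 -0.002 0 0 0 0.3;0 0 -0.002 0 0 0 0.3;0 0 -0.002 0 0 0 0.3"

```text
clock: 12.0
tcp_pos: [534.0, 217.1, 204.7]
ee_rot: [-2.057, -2.373, 0.002]
wrist_force: [-0.5, -0.5, 5.2]
width: 55.7
grip_force: 2.6
```

Emit:
send_rows --deltas "0 0 -0.02 0 0 0 0.3;0 0 -0.08 0 0 0 0.3;0 0 -0.2 0 0 0 0.3;0 0 -0.35 0 0 0 0.3;0 0 -0.45 0 0 0 0.3;0 0 -0.5 0 0 0 0.3;0 0 -0.5 0 0 0 0.3;0 0 -0.5 0 0 0 0.3"

```text
clock: 12.67
tcp_pos: [533.8, 217.3, 329.0]
ee_rot: [-2.056, -2.373, 0.003]
wrist_force: [-0.4, -0.8, -1.1]
width: 56.4
grip_force: 0.0
```

```bash
python3 - <<'E'
from p import *
show(drawer([-40,0,160]))
E
```

```text
t 12.6667 P [533.814  217.3242 328.9857] w 56.44420460664341 g 0.0 F [-0.4098 -0.8187 -1.1356]
goal [380.7991 195.864  323.5   ] row [ 0.002 -0.618  0.024] [-0.0009 -0.0001  0.0005] mm 154.6098239740681 deg 0.18381079989041996
```

Emit:
send_rows --deltas "0 -0.05 0 0 0 0 0;0 -0.15 0 0 0 0 -1;0 -0.3 0 0 0 0 -1;0 -0.45 0 0 0 0 -1;0 -0.57 0 0 0 0 -1;0 -0.61 0.02 0 0 0 -1;0 -0.62 0.02 0 0 0 -1;0 -0.62 0.02 0 0 0 -1" --grip_force 10

```text
clock: 13.33
tcp_pos: [379.6, 195.1, 323.6]
ee_rot: [-2.054, -2.374, 0.006]
wrist_force: [0.6, 0.3, 0.1]
width: 11.1
grip_force: 0.0
```

```bash
python3 - <<'E'
from p import *
from h import proj,eyes
import cv2
show(drawer([-40,0,160]),drawer([-40,0,50]))
o=[]
for c,x,y in(("scene",335,85),("top",175,150)):
    im=eyes.get_image(c)[:,:,::-1].copy();o.append(cv2.resize(im[y:y+110,x:x+98],None,fx=4,fy=4,interpolation=cv2.INTER_CUBIC))
cv2.imwrite("pics/g4.png",np.hstack(o))
E
```

```text
t 13.3333 P [379.6159 195.0902 323.5718] w 11.073591349205051 g 0.0 F [0.594  0.2972 0.0904]
goal [380.7991 195.864  323.5   ] row [0.002 0.005 0.   ] [-0.0014  0.0003  0.0009] mm 1.4154996986957864 deg 0.30402962741065614
goal [380.7991 195.864  213.5   ] row [0.003 0.007 0.44 ] [-0.0014  0.0003  0.0009] mm 110.08085647663603 deg 0.30402962741065614
```

View pics/g4.png

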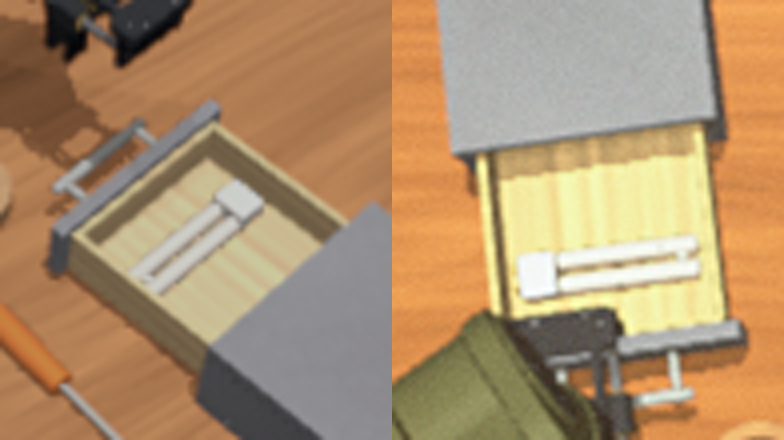

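The lamp lies flat and square on the drawer floor in both views, at scene (200,240) and top (610,270), clear of the walls. I'll go down in front of the handle with the fingers shut.

Emit:
send_rows --deltas "0 0 0.08 0 0 0 -1;0 0 0.2 0 0 0 -1;0 0 0.32 0 0 0 -1;0 0 0.4 0 0 0 -1;0 0 0.44 0 0 0 -1;0 0 0.44 0 0 0 -1;0 0 0.44 0 0 0 -1;0 0 0.44 0 0 0 -1"

```text
clock: 14.1
tcp_pos: [381.6, 195.4, 216.0]
ee_rot: [-2.058, -2.373, 0.0]
wrist_force: [-0.7, 0.5, -0.2]
width: 0.4
grip_force: 0.0
```

```bash
python3 -c "
from p import *
show(drawer([-40,0,50]),drawer([-18,0,50]),drawer([155,0,50]))"
```

```text
t 14.1 P [381.5526 195.4359 215.9655] w 0.4379580780921721 g 0.0 F [-0.671   0.4506 -0.2096]
goal [380.7991 195.864  213.5   ] row [ 0.002 -0.003  0.01 ] [-0.0001 -0.0001  0.0003] mm 2.61336528909957 deg 0.053606657797413464
goal [402.5796 198.9638 213.5   ] row [0.002 0.085 0.01 ] [-0.0001 -0.0001  0.0003] mm 21.462995555101305 deg 0.053606657797413464
goal [573.8537 223.3397 213.5   ] row [0.001 0.777 0.01 ] [-0.0001 -0.0001  0.0003] mm 194.3306928959732 deg 0.053606657797413464
```

Emit:
send_rows --deltas "0 0.03 0.01 0 0 0 -1;0 0.055 0.01 0 0 0 -1;0 0.07 0.01 0 0 0 -1;0 0.085 0.01 0 0 0 -1;0 0.1 0.01 0 0 0 -1;0 0.12 0.01 0 0 0 -1;0 0.145 0.01 0 0 0 -1;0 0.17 0.01 0 0 0 -1"

```text
clock: 14.77
tcp_pos: [422.7, 201.3, 212.2]
ee_rot: [-2.056, -2.373, 0.004]
wrist_force: [-1.4, -1.1, 1.1]
width: 0.8
grip_force: 0.7
```

Emit:
send_rows --deltas "0 0.025 0 0 0 0 -1;0 0.05 0 0 0 0 -1;0 0.075 0 0 0 0 -1;0 0.1 0 0 0 0 -1;0 0.125 0 0 0 0 -1;0 0.15 0 0 0 0 -1;0 0.175 0 0 0 0 -1;0 0.2 0 0 0 0 -1"

```text
clock: 15.43
tcp_pos: [472.6, 208.4, 212.1]
ee_rot: [-2.056, -2.373, 0.003]
wrist_force: [-1.1, 0.8, 0.6]
width: 0.6
grip_force: 0.7
```

Emit:
send_rows --deltas "0 0.025 0 0 0 0 -1;0 0.05 0 0 0 0 -1;0 0.075 0 0 0 0 -1;0 0.1 0 0 0 0 -1;0 0.125 0 0 0 0 -1;0 0.15 0 0 0 0 -1;0 0.17 0 0 0 0 -1;0 0.19 0 0 0 0 -1"

```text
clock: 16.1
tcp_pos: [519.7, 214.9, 212.1]
ee_rot: [-2.057, -2.373, 0.003]
wrist_force: [-1.0, 0.9, 1.3]
width: 0.1
grip_force: 0.6
```

```bash
python3 -c "
from p import *
show(drawer([155,0,50]))
from station import look_for
from h import eyes;import cv2
im=eyes.get_image('scene')[:,:,::-1]
cv2.imwrite('pics/g5.png',cv2.resize(im[85:215,335:490],None,fx=4,fy=4))"
```

```text
t 16.1 P [519.6597 214.9294 212.0857] w 0.11383861254669284 g 0.6268767267465591 F [-1.0359  0.9267  1.2571]
goal [573.8537 223.3397 213.5   ] row [ 0.003  0.219 -0.006] [-0.0007  0.0001  0.0003] mm 54.860872720898755 deg 0.14282920165645693
```

View pics/g5.png

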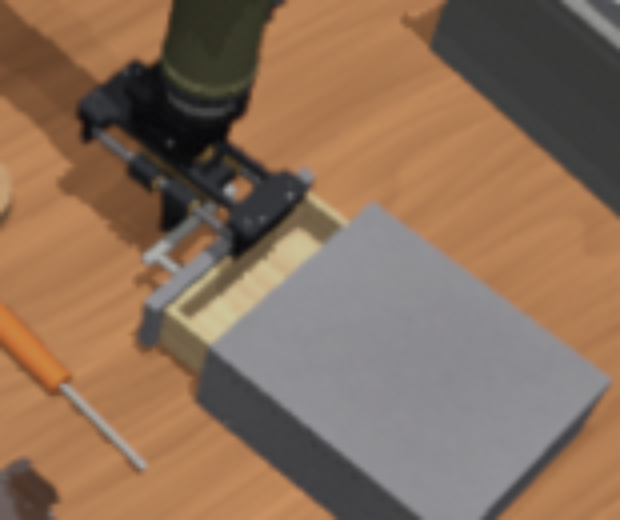

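The drawer is about 50 mm from shut and moving straight. I'll push on and slow down towards the end.

Emit:
send_rows --deltas "0 0.02 0 0 0 0 -1;0 0.04 0 0 0 0 -1;0 0.06 0 0 0 0 -1;0 0.08 0 0 0 0 -1;0 0.095 0 0 0 0 -1;0 0.11 0 0 0 0 -1;0 0.12 0 0 0 0 -1;0 0.13 0 0 0 0 -1"

```text
clock: 16.82
tcp_pos: [551.5, 219.5, 212.0]
ee_rot: [-2.057, -2.373, 0.003]
wrist_force: [-0.6, -0.6, 0.2]
width: 0.6
grip_force: 0.6
```

Emit:
send_rows --deltas "0 0.008 0 0 0 0 -1;0 0.016 0 0 0 0 -1;0 0.024 0 0 0 0 -1;0 0.032 0 0 0 0 -1;0 0.038 0 0 0 0 -1;0 0.042 0 0 0 0 -1;0 0.046 0 0 0 0 -1;0 0.05 0 0 0 0 -1"

```text
clock: 17.48
tcp_pos: [563.6, 221.4, 212.0]
ee_rot: [-2.057, -2.373, 0.003]
wrist_force: [-0.7, -1.2, 0.2]
width: 0.5
grip_force: 0.5
```

Emit:
send_rows --deltas "0 0.004 0 0 0 0 -1;0 0.008 0 0 0 0 -1;0 0.012 0 0 0 0 -1;0 0.016 0 0 0 0 -1;0 0.02 0 0 0 0 -1;0 0.024 0 0 0 0 -1"

```text
clock: 17.98
tcp_pos: [569.6, 222.3, 212.0]
ee_rot: [-2.057, -2.373, 0.003]
wrist_force: [-1.2, -0.4, 0.6]
width: 0.2
grip_force: 0.5
```

Emit:
send_rows --deltas "0 0.004 0 0 0 0 -1;0 0.008 0 0 0 0 -1;0 0.012 0 0 0 0 -1;0 0.016 0 0 0 0 -1"

```text
clock: 18.32
tcp_pos: [573.6, 222.8, 212.0]
ee_rot: [-2.057, -2.373, 0.003]
wrist_force: [-0.3, -1.6, -0.2]
width: 0.2
grip_force: 0.5
```

Emit:
send_rows --deltas "0 0.004 0 0 0 0 -1;0 0.008 0 0 0 0 -1;0 0.012 0 0 0 0 -1"

```text
clock: 18.57
tcp_pos: [575.4, 223.0, 211.8]
ee_rot: [-2.054, -2.371, 0.008]
wrist_force: [-9.4, -1.9, 8.0]
width: 0.1
grip_force: 4.7
```

Emit:
send_rows --deltas "0 0.004 0 0 0 0 -1;0 0.008 0 0 0 0 -1;0 0.012 0 0 0 0 -1"

```text
clock: 18.82
tcp_pos: [576.6, 223.2, 211.8]
ee_rot: [-2.051, -2.367, 0.016]
wrist_force: [-18.0, -4.3, 14.5]
width: 0.4
grip_force: 9.0
```

Emit:
send_rows --deltas "0 -0.012 0 0 0 0 -1;0 -0.024 0 0 0 0 -1;0 -0.05 0 0 0 0 -1;0 -0.09 0 0 0 0 -1;0 -0.13 0 0 0 0 -1;0 -0.15 0 0 0 0 -1;0 -0.16 -0.1 0 0 0 -1;0 -0.16 -0.2 0 0 0 -1"

```text
clock: 19.48
tcp_pos: [538.4, 217.9, 261.2]
ee_rot: [-2.055, -2.372, 0.008]
wrist_force: [1.1, 0.1, 0.4]
width: 0.8
grip_force: 0.0
```

Emit:
send_rows --deltas "0 -0.1 -0.1 0 0 0 -1;0 -0.2 -0.2 0 0 0 -1;0 -0.3 -0.3 0 0 0 -1;0 -0.4 -0.4 0 0 0 -1;0 -0.4 -0.4 0 0 0 -1;0 -0.4 -0.4 0 0 0 -1"

```text
clock: 19.98
tcp_pos: [440.8, 203.9, 364.2]
ee_rot: [-2.052, -2.373, -0.008]
wrist_force: [0.1, 0.0, -0.6]
width: 0.2
grip_force: 0.0
```

```bash
python3 - <<'E'
from p import *
from h import eyes,proj
import cv2
show()
o=[]
for c,x,y in(("scene",345,85),("top",175,100)):
    im=eyes.get_image(c)[:,:,::-1].copy();o.append(cv2.resize(im[y:y+145,x:x+98],None,fx=4,fy=4,interpolation=cv2.INTER_CUBIC))
cv2.imwrite("pics/g6.png",np.hstack(o))
E
```

```text
t 19.9833 P [440.8472 203.9105 364.178 ] w 0.15253196884800715 g 0.0 F [ 0.0549  0.0101 -0.6141]
```

View pics/g6.png

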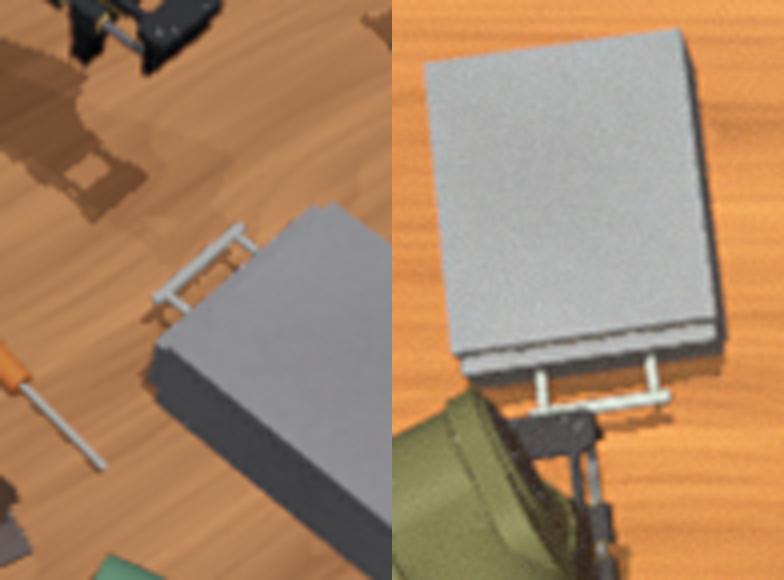

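The drawer is shut: the front panel sits flush with the cabinet in both views, at scene (160,350) and top (590,345). The push ended on a hard stop after about 175 mm, and the arm is clear. I'll hand the job in.

```bash
python3 -c "
from station import close_job
print(close_job())"
```

```text
the job is handed in; nothing more can be done
None
```

The middle-length lamp is lying flat on the floor of the drawer, the drawer is pushed fully shut without slamming, and the job is handed in at about 20 s of the 64 s allowed; no verdict came back.

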